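# Check the seat of a double-lidded connector tin

## Robot

A 6-joint arm with a two-finger parallel gripper is mounted at the origin on the work surface. World frame = base frame: x ahead of the robot, y to its left, z up, the work surface at z = 0. Lengths are in mm, angles in rad, forces in N, time in s.
With the tool pointing down it reaches from about 300 to 775 mm from the base axis. Payload 14.6 kg.
Tool frame: the origin (TCP) lies between the finger pads; the fingertips stand manip.tip_reach ahead of it and the grasp point (between the pads) lies 5 mm behind it (manip.tip_reach is the distance from the TCP to the fingertips, in mm); z points along the fingers, y is the line along which they close (so a half turn about z gives the same grasp; the last joint's range is limited). The gripper opens to 94 mm and grips with 3 to 60 N. Pads are 16 mm wide; open, the fingers measure 119 mm over their backs; the gripper's body (75 mm by 177 mm) begins 78 mm behind the grasp point.
Start: joints at [-1.334, 0.3, 1.521, -0, 1.321, -0.067], TCP at [164.525, -524.806, 219.446] pointing down, gripper open.
Joint ranges: [-3.03, 3.03], [-0.79, 2.21], [0.23, 2.52], [-1.04, 4.18], [0, 3.07], [-2.55, 2.55]. Speed limits (rad/s): [2.22, 2.22, 2.57, 3.14, 3.14, 3.14].

## Interface

Orientations are given as [roll, pitch, yaw] about the fixed x, y, z axes, in that order (R = Rz(yaw) Ry(pitch) Rx(roll)).
In Python, from cell import manip gives the robot as it stands. The module is installed in compiled form; this text tells all that it offers.
- The arm moves only by the shell command python3 -m creep 'ROWS' [FORCE]. ROWS is JSON, a list of rows, each a list of 3 entries, a list of its own where there are three numbers: the opening, from -1 (shut) to 1 (fully open), then the shift along the tool's x, y, z in cm, then the turn about the tool's z in units of 5 degrees (1.0 is 5 degrees). In form: [[grip, [tx, ty, tz], roll], ...]. A call has 1 to 12 rows; each row is the pose to reach, as a shift and turn from the pose commanded when the call began, along the tool's axes at that moment; what a row does not reach only later rows make up. A row lasts 1/10 s, in which the tool goes at most 50 mm and 8.59 degrees, less where a joint would pass 70% of its speed; a pose out of reach is approached as far as the arm can. A call with a gripper value outside its range is refused whole. The fingers move at their own pace and stop on an object; FORCE is the grip in N (left out, the last holds). Time passes only in rows, so rows that repeat a pose let the fingers close. It gives the time, the measured TCP pose, the force, the opening and the grip force at its end, in the units of the state.
- manip.read_state(): the state, without advancing time (a new reading comes with each control period).
- manip.camera(name): name is "side" or "top"; returns the picture (480x640x3 uint8, red, green, blue); there is no depth.
- manip.camera_params(name): a dict with "fovy" (degrees; the focal length in pixels is half the picture's height over the tangent of half this angle, whatever the lens; pixels are square), "cx", "cy" (the principal point, pixels), "k1" (the pictures are not rectified: a ray, as slopes to the right and down, at radius r is drawn at 1 + k1 r^2 times it, then the intrinsics apply), "origin" and "attitude" of the camera in the world. Camera axes: x right, y down, z forward; pixel columns grow to the right and rows downward; lengths in mm; the calibration is good to about 2 mm. A picture is of the moment at which its call begins. camera_params takes no time and is no camera call.
- manip.sign_off(): hands the job in; it is judged then, once.
The state is a dict: "clock": time; "joints": joint angles; "qd": joint speeds; "effort": joint torques, N m; "eef_pos": TCP position; "eef_rot": TCP orientation; "wrist_force": force on the tool from outside, world axes, zero at the start; "moment": the same for the moment, N m; "finger_gap": finger opening in mm; "finger_force": force on a finger pad.
Only numpy, scipy, OpenCV 4.12 (cv2) and the standard library are available. Lean on these libraries where they do the work, as an engineer would, in place of code of your own. Each camera call takes 0.05 s, during which the arm holds its last target. There are 200 camera calls.

## Task

The two nested lids standing on the small network switch belong to the wide open connector tin. Carry them over together by the inner lid's knob and lower them onto the tin, keeping hold until the inner lid is fully home, then let go, take the outer lid alone by its collar and lift it straight off, level, leaving the inner lid seated undisturbed. Finish while still holding the outer lid in the air over the tin, clear above the knob; do not push the tin along or disturb the other things on the bench.

Things in the scene. Friction and masses are not known exactly. Their poses are not given: they have to be found in the camera images.
- tin: Wide open round tin, bare aluminium, outer diameter 86 mm, mouth 80 mm, wall 3 mm, 70 mm high, open upward, loose on the bench, about 0.6 kg with a few connectors in the bottom. Origin: centre of the underside; z up.
- switch: Small dark steel network switch, 130 mm (x) by 160 mm (y) by 40 mm high, fixed on the bench; its port face looks along its -x. The nested lids stand on its flat top. Origin: centre of the underside.
- inner_lid: Round black inner lid with a tall knob, about 0.15 kg, loose; at the start it stands on its plug on the switch. Above its origin (centre of the underside): plug 75 mm in diameter, 0 to 10 mm (2.5 mm to spare all round in the tin's mouth, foot bevelled); flange 90 mm in diameter, 10 to 18 mm, which rests on the tin's rim: seated, its origin is 60 mm above the tin's.
- knob (a point): Middle of the free part of the inner lid's knob, 59 mm above that lid's origin. The knob is plain, round, 22 mm in diameter, on the axis from 18 to 74 mm above that origin; 30 mm of it stands above the outer lid's collar. Lifting it carries both lids.
- outer_lid: Round steel outer lid, about 0.12 kg, loose, resting on the inner lid with the knob through its 30 mm hole; no latch. Origin: centre of the skirt's lower edge, 11 mm above the inner lid's origin when nested. Skirt 104 mm outside, 97 mm inside diameter, 0 to 7 mm; flat plate 7 to 11 mm; collar 11 to 33 mm. It can slide 3.5 mm sideways on the inner lid.
- collar (a point): Middle of the outer lid's round collar (its grip), 22 mm above that lid's origin. Collar 46 mm outside, 30 mm inside diameter, 22 mm tall, the knob standing in it. Lifting it lifts the outer lid alone.
- narrow_tin: Bystander: narrow open aluminium tin, 58 mm in diameter, 55 mm high, too small for the lids. Origin: centre of the underside.
- adapter: Bystander: black plug-in power adapter, 70 x 44 x 30 mm. Origin: centre of the underside.
- adapter_large: Bystander: larger black power adapter, 85 x 60 x 34 mm. Origin: centre of the underside.
- wall_box: Bystander: white wall socket box lying on its back, 70 x 70 x 28 mm. Origin: centre of the underside.
- coupler: Bystander: small brass coax coupler standing upright, 16 mm foot, 28 mm high. Origin: centre of the underside.
- screwdriver: Bystander: screwdriver lying on the bench. Origin: on the bench under its middle.
There are look-alikes about, which are no part of the job. What is shaped like the outer_lid but blue is not meant. What is shaped like the tin but yellow is not meant.

How it is judged (in metres and radians):
On the way, in this order (a step that is already met when the one before it is completed fails the run):
1. both lids, still nested, are lifted together off the switch by the knob (z of outer_lid in the frame of inner_lid between 0.006 and 0.016 m and horizontal distance between outer_lid and inner_lid below 0.01 m and height (world z) of inner_lid above 0.05 m and contact force between inner_lid and switch below 0.05 N and contact force between the fingers and inner_lid above 0.5 N), for 0.2 s.
2. both lids, still nested, are set on the wide tin with the fingers still holding the knob (z of outer_lid in the frame of inner_lid between 0.006 and 0.016 m and horizontal distance between outer_lid and inner_lid below 0.01 m and z of inner_lid in the frame of tin between 0.056 and 0.064 m and horizontal distance between inner_lid and tin below 0.005 m and angle between inner_lid's own z axis and vertical below 0.06 rad and contact force between the fingers and inner_lid above 0.3 N), for 0.1 s.
3. the knob is let go, with the lids nested on the tin (z of outer_lid in the frame of inner_lid between 0.006 and 0.016 m and horizontal distance between outer_lid and inner_lid below 0.01 m and z of inner_lid in the frame of tin between 0.056 and 0.063 m and horizontal distance between inner_lid and tin below 0.005 m and angle between inner_lid's own z axis and vertical below 0.06 rad and contact force between the fingers and inner_lid below 0.05 N), for 0.1 s.
4. the outer lid is lifted by the fingers, off the inner lid (z of outer_lid in the frame of inner_lid above 0.025 m and contact force between the fingers and outer_lid above 0.5 N and z of inner_lid in the frame of tin between 0.056 and 0.063 m and horizontal distance between inner_lid and tin below 0.005 m and angle between inner_lid's own z axis and vertical below 0.06 rad), for 0.1 s.
At the end, for the whole second after the job is handed in: Inner lid seated on the upright tin (origin 56-63 mm above the tin's, 5 mm off axis, 0.06 rad), at rest, untouched; outer lid held by the fingers alone, at rest, over 80 mm above the inner lid's origin, within 80 mm of the tin's axis and 0.25 rad of level; tin within 30 mm of its start (z of inner_lid in the frame of tin between 0.056 and 0.063 m and horizontal distance between inner_lid and tin below 0.005 m and angle between inner_lid's own z axis and vertical below 0.06 rad and z of outer_lid in the frame of inner_lid above 0.08 m and horizontal distance between outer_lid and tin below 0.08 m and angle between outer_lid's own z axis and vertical below 0.25 rad and linear speed of outer_lid below 0.03 m/s and contact force between the fingers and outer_lid above 0.5 N and contact force between each of outer_lid, the fingers and inner_lid below 0.05 N and contact force between outer_lid and tin below 0.05 N and contact force between outer_lid and switch below 0.05 N and linear speed of inner_lid below 0.02 m/s and angle between tin's own z axis and vertical below 0.05 rad and distance of tin from where it was at the start of the episode below 0.03 m); the arm keeps its last pose, push and grip.
It fails at once if the outer lid parts from the inner lid (by more than 12 mm) while the inner lid is not seated level on the tin, or the inner lid is disturbed as the outer lid is lifted (z of outer_lid in the frame of inner_lid above 0.023 m and not (z of inner_lid in the frame of tin between 0.055 and 0.064 m and horizontal distance between inner_lid and tin below 0.006 m and angle between inner_lid's own z axis and vertical below 0.08 rad)).
It fails at once if the nested lids tip over or the inner lid falls (angle between inner_lid's own z axis and vertical above 0.6 rad or height (world z) of inner_lid below 0.03 m).
It fails at once if the wide tin is pushed more than 30 mm or tipped (distance of tin from where it was at the start of the episode above 0.03 m or angle between tin's own z axis and vertical above 0.3 rad).
It fails at once if another thing on the bench is disturbed (moved more than 30 mm) (distance of any of narrow_tin, adapter, adapter_large, wall_box, coupler, screwdriver from where it was at the start of the episode above 0.03 m).
It also fails if it takes over 48 s, if anything falls off the work surface, if the arm or the gripper's body presses on something with over 40 N, if the wrist force passes 120 N, or if a joint passes its speed limit or range.

## Working session

There is one attempt and no reset: what is moved stays moved. The work goes in short steps, Python scripts to look and compute and a shell command to move; the robot and the scene stay as the last step left them, time stands still between calls to the robot, and variables do not carry over. Pictures are saved under pics/ and viewed, at most 10 in all, crops included, and the job is handed in when it is done.

```bash
mkdir -p pics; python3 - <<'E'
from cell import manip
import cv2
for n in("top","side"):
    cv2.imwrite(f"pics/{n}0.png",manip.camera(n)[:,:,::-1]); print(manip.camera_params(n))
print(manip.read_state(),manip.tip_reach)
E
```

```text
{'fovy': 49.052804674798615, 'cx': 320.0179024789769, 'cy': 237.63526572044535, 'k1': 0.04224604990702701, 'origin': array([3.49139906e+02, 3.53202925e-01, 1.02884676e+03]), 'attitude': array([-2.9413265 , -0.00799627, -1.54786775])}
{'fovy': 47.43355296153737, 'cx': 324.8124829760856, 'cy': 234.8463170871974, 'k1': -0.16200289218743058, 'origin': array([ 437.09479166, -775.72939499,  581.2948747 ]), 'attitude': array([-2.11346927e+00,  5.94541808e-04, -1.42791319e-01])}
{'clock': 0.1, 'joints': array([-1.33360639e+00,  3.00415124e-01,  1.52148145e+00, -3.89191116e-05,
        1.32068052e+00, -6.66111318e-02]), 'qd': array([ 1.63824255e-03, -1.49949045e-03, -1.16697955e-03,  1.36280199e-03,
       -1.78549308e-03,  3.11327652e-05]), 'effort': array([ 1.50718690e-03, -5.32643723e+01, -3.53282583e+01,  7.09455600e-02,
        2.35177344e-02, -5.70380394e-05]), 'eef_pos': array([ 164.4666834 , -524.62229819,  218.95916878]), 'eef_rot': array([-3.14060789e+00, -2.79109411e-05,  3.03810704e-01]), 'wrist_force': array([ 0.42135923, -0.30210959, -0.43226645]), 'moment': array([0.04019271, 0.02056596, 0.00975479]), 'finger_force': 0.0, 'finger_gap': 94.08229974645754} 14.0
```

View pics/top0.png

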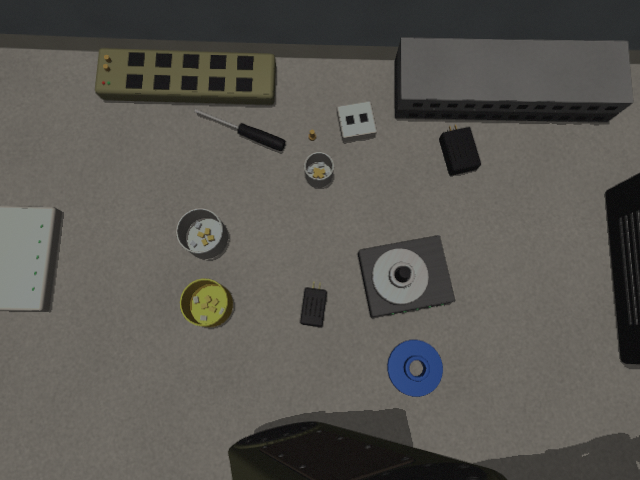

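View pics/side0.png

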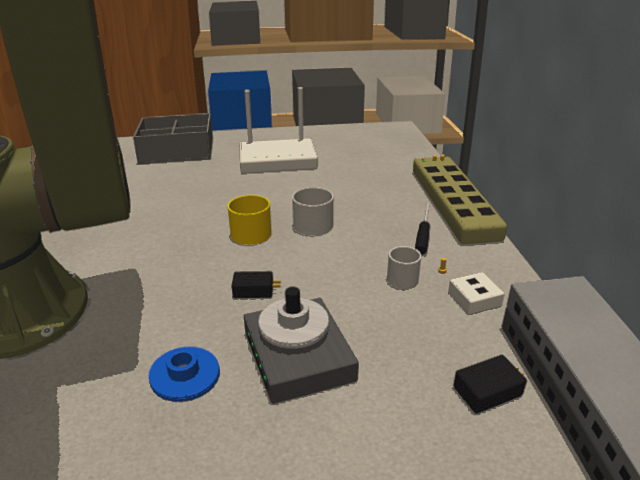

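The top view shows the lids near (403,273) and the aluminium tin near (201,232). The side view shows the knob near (293,298) and the tin near (313,211). I'll enlarge those areas.

```bash
cat > h.py <<'E'
import numpy as np, cv2
from scipy.spatial.transform import Rotation as R
from cell import manip
def cam(n):
    p=manip.camera_params(n); f=240/np.tan(np.radians(p['fovy']/2))
    K=np.array([[f,0,p['cx']],[0,f,p['cy']],[0,0,1]]); return p,K,np.array([p['k1'],0,0,0,0.]),R.from_euler('xyz',p['attitude']).as_matrix()
def ray(n,uv):
    p,K,d,M=cam(n); q=cv2.undistortPoints(np.array([[uv]],float),K,d)[0,0]
    return np.array(p['origin']),M@np.array([*q,1])
def onz(n,uv,z):
    o,d=ray(n,uv); return o+d*(z-o[2])/d[2]
def proj(n,P):
    p,K,d,M=cam(n); P=(np.atleast_2d(P)-p['origin'])@M
    return cv2.projectPoints(P,np.zeros(3),np.zeros(3),K,d)[0][:,0]
def ring(c,r,z,m=90):
    t=np.linspace(0,2*np.pi,m,endpoint=False); return np.c_[c[0]+r*np.cos(t),c[1]+r*np.sin(t),np.full(m,z)]
def crop(im,x,y,w,h,s): return cv2.resize(im[y:y+h,x:x+w],None,fx=s,fy=s,interpolation=cv2.INTER_CUBIC)
E
python3 - <<'E'
from h import *
t=cv2.imread('pics/top0.png');s=cv2.imread('pics/side0.png')
a=np.hstack([crop(t,365,240,80,60,5),crop(t,165,200,80,60,5)]);b=np.hstack([crop(s,250,280,80,60,5),crop(s,273,181,80,60,5)])
cv2.imwrite('pics/c0.png',np.clip(np.vstack([a,b]).astype(float)*1.3,0,255).astype('uint8'))
print(onz('top',(404,271),114),onz('top',(201,224),70))
E
```

```text
[ 478.93628071 -151.19750061  114.        ] [564.3687863  219.35264554  70.        ]
```

View pics/c0.png

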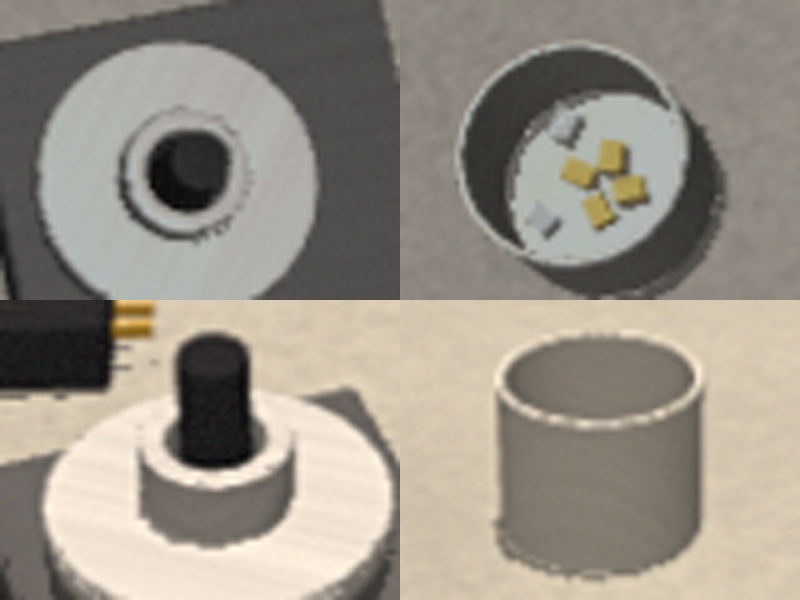

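The crops, at 5x, show the tin rim outline (top: x 57–288, y 42–268; side: x 95–305, y 30–130). They also show the plate and the knob's top disc. I'll fit the centres to these extents.

```bash
python3 - <<'E'
from h import *
from scipy.optimize import least_squares
def fit(n,off,ext,r,z,c0):
    # ext = l,r,t,b in crop px (None skip)
    tgt=[None if e is None else (e+.5)/5-.5+off[i//2] for i,e in enumerate(ext)]
    def f(c):
        p=proj(n,ring(c,r,z)); v=[p[:,0].min(),p[:,0].max(),p[:,1].min(),p[:,1].max()]
        return [a-b for a,b in zip(v,tgt) if b is not None]
    s=least_squares(f,c0); print(n,s.x.round(1),np.round(s.fun,1))
fit('top',(165,200),(57,288,42,268),43,70,(564,219)); fit('side',(273,181),(95,305,30,130),43,70,(564,219))
fit('top',(365,240),(172,230,133,192),11,114,(479,-151)); fit('side',(250,280),(176,250,33,75),11,114,(479,-151))
fit('top',(365,240),(38,319,42,None),52,62,(479,-151)); fit('side',(250,280),(43,394,None,None),52,62,(479,-151))
# switch yaw
a=onz('top',(359,249),40);b=onz('top',(441,236),40);print(a,b)
E
```

```text
top [552.1 222. ] [-0.2  0.2 -0.   0. ]
side [554.4 218.8] [ 0.1 -0.1  0.5 -0.4]
top [ 477.1 -152.6] [-0.5  0.5 -0.3  0.3]
side [ 479.5 -153.1] [-0.3  0.3 -0.5  0.4]
top [ 477.4 -152.8] [-0.1  0.1 -0. ]
side [ 480.  -146.9] [-0.  0.]
[529.67528302 -77.91989169  40.        ] [ 558.8985278  -234.96895502   40.        ]
```

```bash
python3 -m creep '[[1,[4.1,-2.6,0.2],0.35],[1,[12,-7.5,0.4],1],[1,[20,-12.5,0.8],2],[1,[28,-17.5,1.2],3],[1,[36,-23,1.6],3.48],[1,[41.06,-26.11,1.9],3.48],[1,[41.06,-26.11,1.9],3.48],[1,[41.06,-26.11,1.9],3.48],[1,[41.06,-26.11,1.9],3.48],[1,[41.06,-26.11,1.9],3.48],[1,[41.06,-26.11,1.9],3.48],[1,[41.06,-26.11,1.9],3.48]]' 25
python3 - <<'E'
from h import *
for n in("top","side"): cv2.imwrite(f"pics/{n}1.png",manip.camera(n)[:,:,::-1])
t=cv2.imread('pics/top1.png');s=cv2.imread('pics/side1.png')
cv2.imwrite('pics/c1.png',np.hstack([crop(t,300,180,200,200,2),crop(s,200,180,200,200,2)]))
E
```

```text
clock: 1.3
eef_pos: [478.2, -152.4, 200.0]
eef_rot: [-3.141, 0.001, 0.002]
wrist_force: [0.0, -0.8, 0.3]
finger_gap: 94.0
finger_force: 0.0
```

View pics/c1.png

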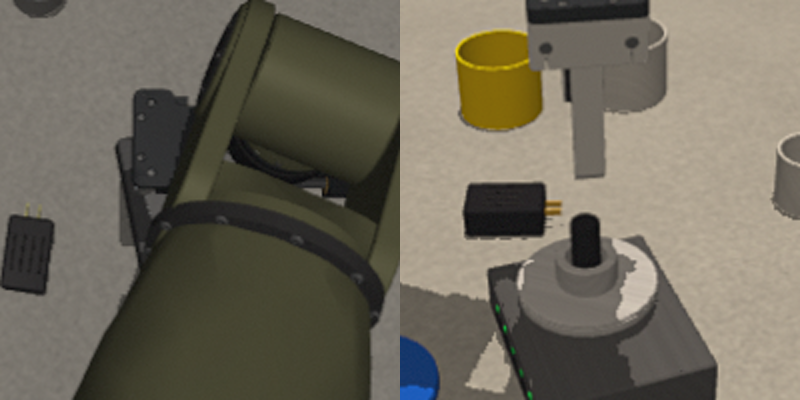

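The side crop shows the finger above the knob: near fingertip at about (294.7, 268) px, and the knob at about (292.5, 287). I'll use the fingertip projection to check the side camera's bias.

```bash
python3 - <<'E'
from h import *
print(proj('side',[[470.2,-205.4,186],[478.2,-199.4,186],[486.2,-205.4,186],[478.2,-205.4,186],[478.2,-211.4,186],[482.2,-205.4,186]]))
print(proj('side',[[478.2,-152.8,114],[482.2,-152.8,114]]))
E
python3 -m creep '[[1,[0,-0.04,3],0],[1,[0,-0.04,6],0],[1,[0,-0.04,8.5],0],[1,[0,-0.04,9.8],0],[1,[0,-0.04,9.85],0],[1,[0,-0.04,9.85],0]]' 25
```

```text
[[286.82786267 269.99220234]
 [292.6706901  266.83726012]
 [299.37880154 268.97859607]
 [293.10997102 269.48555939]
 [293.55593032 272.17230247]
 [296.24609456 269.23211306]]
[[291.2499791  290.26925513]
 [294.05266419 290.03252708]]
clock: 2.0
eef_pos: [478.5, -153.0, 102.9]
eef_rot: [3.141, -0.001, -0.001]
wrist_force: [0.4, 0.1, 0.8]
finger_gap: 93.8
finger_force: 0.0
```

```bash
python3 -m creep '[[1,[-0.1,0,0],0],[-1,[-0.1,0,0],0],[-1,[-0.1,0,0],0],[-1,[-0.1,0,0],0],[-1,[-0.1,0,0],0],[-1,[-0.1,0,0],0],[-1,[-0.1,0,0],0],[-1,[-0.1,0,0],0],[-1,[-0.1,0,0],0],[-1,[-0.1,0,0],0],[-1,[-0.1,0,0],0],[-1,[-0.1,0,0],0]]' 25
```

```text
clock: 3.2
eef_pos: [477.2, -152.4, 101.9]
eef_rot: [-3.141, 0.0, 0.0]
wrist_force: [-0.5, 1.0, -0.5]
finger_gap: 21.5
finger_force: 25.0
```

```bash
python3 -m creep '[[-1,[0,0,-0.5],0],[-1,[0,0,-1.5],0],[-1,[0,0,-3],0],[-1,[0,0,-4.5],0],[-1,[0,0,-6],0],[-1,[0,0,-7.5],0],[-1,[0,0,-8.5],0],[-1,[0,0,-9],0],[-1,[0,0,-9],0],[-1,[0,0,-9],0]]' 25
python3 - <<'E'
from h import *
cv2.imwrite("pics/side2.png",manip.camera("side")[:,:,::-1])
s=cv2.imread('pics/side2.png')
cv2.imwrite('pics/c2.png',crop(s,180,120,220,220,2))
E
```

```text
clock: 4.2
eef_pos: [477.0, -152.4, 191.4]
eef_rot: [-3.141, 0.001, 0.0]
wrist_force: [0.7, -0.2, -3.4]
finger_gap: 21.5
finger_force: 25.0
```

View pics/c2.png

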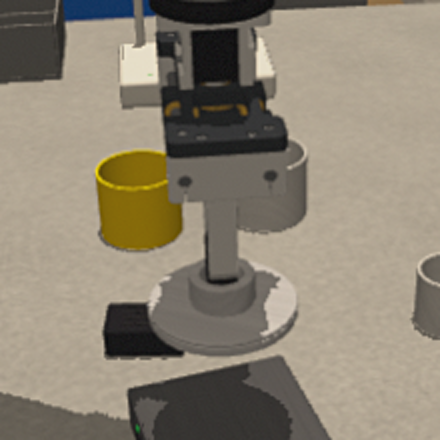

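The side crop shows both lids lifted, nested and level under the fingers. Next I carry them over the tin at this height.

```bash
python3 -m creep '[[-1,[0.2,-1,0],0],[-1,[0.6,-3,0],0],[-1,[1.2,-6,0],0],[-1,[2,-10,0],0],[-1,[2.8,-14,0],0],[-1,[3.6,-18,0],0],[-1,[4.4,-22,0],0],[-1,[5.2,-26,0],0],[-1,[6,-30,0],0],[-1,[6.6,-33,0],0],[-1,[7.1,-35.5,0],0],[-1,[7.4,-36.8,0],0]]' 25
python3 -m creep '[[-1,[0.1,-0.4,0],0],[-1,[0.1,-0.6,1.5],0],[-1,[0.1,-0.6,3],0],[-1,[0.1,-0.6,4],0],[-1,[0.1,-0.6,4],0],[-1,[0.1,-0.6,4],0],[-1,[0.1,-0.6,4],0]]' 25
python3 - <<'E'
from h import *
for n in("top","side"): cv2.imwrite(f"pics/{n}3.png",manip.camera(n)[:,:,::-1])
t=cv2.imread('pics/top3.png');s=cv2.imread('pics/side3.png')
cv2.imwrite('pics/c3.png',np.hstack([crop(t,150,180,100,100,4),crop(s,263,140,100,100,4)]))
E
```

```text
clock: 5.45
eef_pos: [550.7, 218.0, 191.3]
eef_rot: [-3.142, 0.001, 0.002]
wrist_force: [-0.7, -0.8, -3.9]
finger_gap: 21.6
finger_force: 25.0
clock: 6.15
eef_pos: [552.5, 221.4, 152.6]
eef_rot: [-3.141, -0.001, -0.0]
wrist_force: [0.6, 0.8, -2.4]
finger_gap: 21.4
finger_force: 25.0
```

View pics/c3.png

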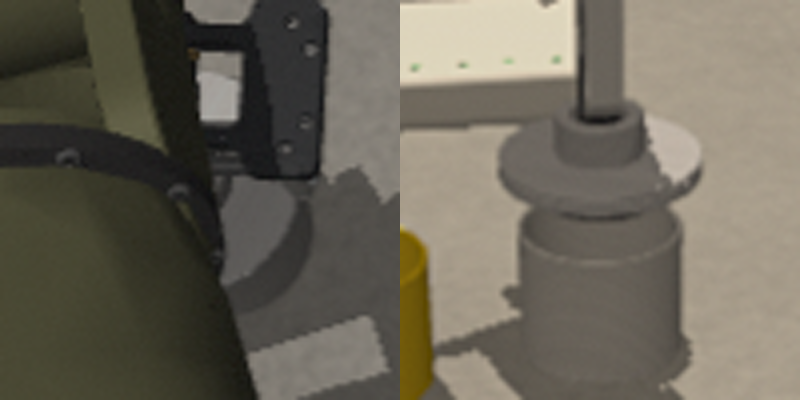

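The side crop shows the lids level, centred about the tin (plate x 498–704, tin 519–683), with the plug above the rim. I'll lower gently and watch the force.

```bash
python3 -m creep '[[-1,[0,0,0.8],0],[-1,[0,0,1.6],0],[-1,[0,0,2.0],0],[-1,[0,0,2.2],0],[-1,[0,0,2.3],0],[-1,[0,0,2.3],0],[-1,[0,0,2.3],0]]' 25
python3 -m creep '[[-1,[0,0,0.1],0],[-1,[0,0,0.2],0],[-1,[0,0,0.3],0],[-1,[0,0,0.3],0],[-1,[0,0,0.3],0]]' 25
```

```text
clock: 6.95
eef_pos: [552.3, 221.6, 129.2]
eef_rot: [-3.141, -0.0, 0.0]
wrist_force: [-0.3, -0.7, -3.5]
finger_gap: 21.1
finger_force: 25.0
clock: 7.45
eef_pos: [552.2, 221.8, 125.9]
eef_rot: [-3.141, 0.0, 0.0]
wrist_force: [0.4, 2.8, -3.6]
finger_gap: 21.3
finger_force: 25.0
```

```bash
python3 -m creep '[[-1,[0,-0.05,0],0],[-1,[0,-0.05,0.1],0],[-1,[0,-0.05,0.2],0],[-1,[0,-0.05,0.2],0],[-1,[0,-0.05,0.2],0]]' 25
python3 -m creep '[[-1,[0,0,0.1],0],[-1,[0,0,0.2],0],[-1,[0,0,0.3],0],[-1,[0,0,0.3],0],[-1,[0,0,0.3],0]]' 25
```

```text
clock: 7.95
eef_pos: [552.1, 222.0, 123.8]
eef_rot: [3.142, 0.0, 0.0]
wrist_force: [0.4, 0.9, -4.9]
finger_gap: 21.7
finger_force: 25.0
clock: 8.45
eef_pos: [552.3, 222.2, 121.8]
eef_rot: [-3.141, -0.001, 0.0]
wrist_force: [-4.0, 1.0, 6.8]
finger_gap: 21.4
finger_force: 25.0
```

```bash
python3 -m creep '[[-1,[0,0,0.05],0],[-1,[0,0,0.05],0]]' 25; python3 - <<'E'
from h import *
cv2.imwrite("pics/side4.png",manip.camera("side")[:,:,::-1])
s=cv2.imread('pics/side4.png')
cv2.imwrite('pics/c4.png',crop(s,263,140,100,110,5))
print(manip.read_state()['wrist_force'])
E
```

```text
clock: 8.65
eef_pos: [552.4, 222.2, 121.9]
eef_rot: [-3.141, -0.001, 0.0]
wrist_force: [-6.0, 0.0, 10.6]
finger_gap: 21.2
finger_force: 25.0
[-5.80235082 -0.89354559  9.41454591]
```

View pics/c4.png

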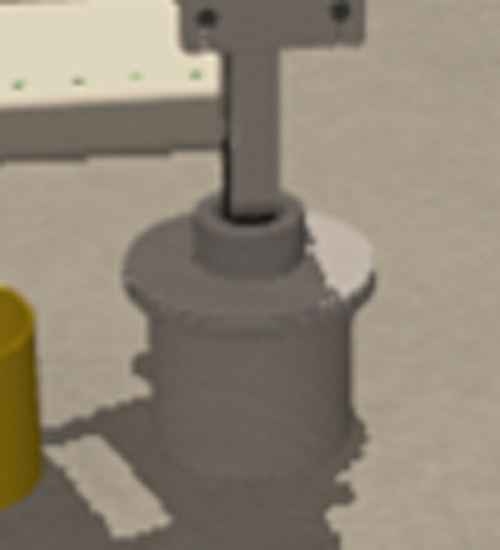

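The lids look level on the tin, and the height has stalled at the seated value. A small -x shift should relieve the side load.

```bash
python3 -m creep '[[-1,[-0.06,0,0],0],[-1,[-0.06,0,0],0],[-1,[-0.06,0,0],0]]' 25;python3 -m creep '[[-1,[0,0,0.05],0],[-1,[0,0,0.05],0],[-1,[0,0,0],0]]' 15
```

```text
clock: 9.0
eef_pos: [552.2, 222.2, 121.8]
eef_rot: [-3.141, -0.002, 0.0]
wrist_force: [-1.1, 0.1, 7.5]
finger_gap: 21.7
finger_force: 25.0
clock: 9.3
eef_pos: [552.2, 222.2, 121.8]
eef_rot: [-3.141, -0.002, 0.0]
wrist_force: [0.5, 0.1, 2.8]
finger_gap: 21.6
finger_force: 15.0
```

```bash
python3 -m creep '[[-0.4,[0,0,-0.05],0],[0,[0,0,-0.05],0],[1,[0,0,-0.05],0],[1,[0,0,-0.05],0],[1,[0,0,-0.05],0],[1,[0,0,-0.05],0],[1,[0,0,-0.05],0],[1,[0,0,-0.05],0],[1,[0,0,-0.05],0]]'; python3 - <<'E'
from h import *
cv2.imwrite("pics/side5.png",manip.camera("side")[:,:,::-1])
s=cv2.imread('pics/side5.png')
cv2.imwrite('pics/c5.png',crop(s,263,140,100,110,5))
E
```

```text
clock: 10.2
eef_pos: [551.6, 222.1, 121.0]
eef_rot: [-3.142, 0.0, 0.0]
wrist_force: [-0.2, -0.3, -0.4]
finger_gap: 89.1
finger_force: 0.0
```

View pics/c5.png

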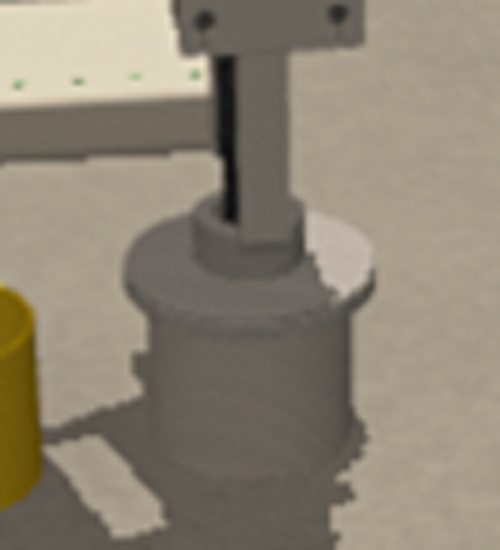

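The lids stay seated and nested, with the fingers open. I'll check the collar's x offset from the finger (collar x 192–304, fingertip 240–288 in the crop).

```bash
python3 - <<'E'
from h import *
p=proj('side',ring((551.6,222.1),23,104)); print(p[:,0].min(),p[:,0].max(),'obs',192/5-.4+263,304/5-.4+263)
print(proj('side',[[543.6,172,107],[559.6,172,107]])[:,0],'obs',240/5-.4+263,288/5-.4+263)
p=proj('side',ring((551.6,222.1),52,82)); print(p[:,0].min(),p[:,0].max(),'obs',124/5-.4+263,375/5-.4+263)
E
python3 -m creep '[[1,[0,0,0.6],0],[1,[0,0,1.2],0],[1,[0,0,1.7],0],[1,[0,0,2.0],0],[1,[0,0,2.15],0],[1,[0,0,2.15],0],[1,[0,0,2.15],0]]'
```

```text
299.4880774331939 322.1628671143762 obs 301.0 323.4
[309.8169289  317.97188932] obs 310.6 320.2
285.5578939742395 336.35306186614156 obs 287.4 337.6
clock: 10.95
eef_pos: [551.6, 222.1, 99.6]
eef_rot: [-3.141, -0.0, 0.0]
wrist_force: [-0.1, -1.0, -0.3]
finger_gap: 93.7
finger_force: 0.0
```

```bash
python3 -m creep '[[0.5,[0,0,0],0],[0.3,[0,0,0],0],[0.2,[0,0,0],0],[0.1,[0,0,0],0],[0.05,[0,0,0],0],[0,[0,0,0],0],[-0.05,[0,0,0],0],[-0.1,[0,0,0],0],[-0.2,[0,0,0],0],[-0.4,[0,0,0],0],[-0.4,[0,0,0],0],[-0.4,[0,0,0],0]]' 20
```

```text
clock: 12.15
eef_pos: [551.6, 222.1, 99.5]
eef_rot: [3.142, -0.0, 0.0]
wrist_force: [-0.3, 0.5, -0.0]
finger_gap: 45.6
finger_force: 20.0
```

Gripped at about 46 mm with no side force. Next I lift straight up, slowly until it is clear of the knob.

```bash
python3 -m creep '[[-0.4,[0,0,-0.2],0],[-0.4,[0,0,-0.5],0],[-0.4,[0,0,-1],0],[-0.4,[0,0,-1.5],0],[-0.4,[0,0,-2],0],[-0.4,[0,0,-2.5],0],[-0.4,[0,0,-3],0],[-0.4,[0,0,-3.5],0],[-0.4,[0,0,-4],0],[-0.4,[0,0,-4],0]]' 20
python3 -m creep '[[-0.4,[0,0,-0.5],0],[-0.4,[0,0,-1.2],0],[-0.4,[0,0,-2.2],0],[-0.4,[0,0,-3.2],0],[-0.4,[0,0,-4.2],0],[-0.4,[0,0,-5.2],0],[-0.4,[0,0,-6],0],[-0.4,[0,0,-6.4],0],[-0.4,[0,0,-6.5],0],[-0.4,[0,0,-6.5],0],[-0.4,[0,0,-6.5],0],[-0.4,[0,0,-6.5],0]]' 20
python3 - <<'E'
from h import *
cv2.imwrite("pics/side6.png",manip.camera("side")[:,:,::-1])
s=cv2.imread('pics/side6.png')
cv2.imwrite('pics/c6.png',crop(s,233,80,150,150,4))
E
```

```text
clock: 13.15
eef_pos: [551.8, 222.2, 140.3]
eef_rot: [-3.141, -0.001, 0.0]
wrist_force: [-0.1, 0.5, -1.7]
finger_gap: 45.8
finger_force: 20.0
clock: 14.35
eef_pos: [551.5, 222.0, 204.0]
eef_rot: [3.141, 0.001, 0.0]
wrist_force: [0.1, 0.3, -2.0]
finger_gap: 45.9
finger_force: 20.0
```

View pics/c6.png

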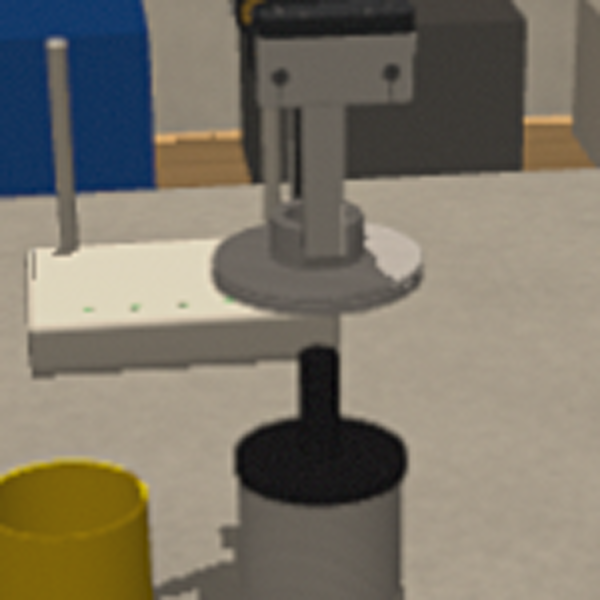

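The outer lid is held level, well above the knob. The black inner lid is seated flat on the tin, so I'll hand in.

```bash
python3 -m creep '[[-0.4,[0,0,0],0],[-0.4,[0,0,0],0],[-0.4,[0,0,0],0]]' 20; python3 -c "
from cell import manip
print(manip.sign_off())"
```

```text
clock: 14.7
eef_pos: [551.6, 222.1, 204.4]
eef_rot: [3.142, 0.0, 0.0]
wrist_force: [0.3, -0.5, -1.7]
finger_gap: 45.7
finger_force: 20.0
the job is handed in; nothing more can be done
None
```

The job is handed in at 14.7 s: the inner lid looks seated level on the wide tin, and the outer lid is held level about 115 mm above the inner lid's origin; the judge returned no verdict.

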